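Turn the thin cup over and hold it base-up in the ratchet clamp

ROBOT

A 7-joint arm with a two-finger parallel gripper is mounted at the origin on a cart in front of the work surface, level with it; the furniture and walls round the work are solid. World frame = base frame: x ahead of the robot, y to its left, z up, the work surface at z = 0. Lengths are in m, angles in rad, forces in N, time in s.
With the tool pointing down it reaches from about 0.4 to 0.9 m from the base axis. Payload 5.6 kg.
Tool frame: the origin (TCP) lies at the very end of the fingers, on their centre line; the grasp point (between the pads) lies behind it (manip.hold_point_z is the z of the grasp point in the tool frame, in m); z points along the fingers, y is the line along which they close (so a half turn about z gives the same grasp; the last joint's range is limited). The gripper opens to 92 mm and grips with 3 to 60 N. Pads are 20 mm wide; open, the fingers measure 128 mm over their backs; the gripper's body (75 mm by 189 mm) begins 69 mm behind the grasp point.
Start: joints at [1.303, 0.468, -0.012, 1.603, 0.006, 1.071, -0.056], TCP at [0.145, -0.634, 0.215] pointing down, gripper open.
Joint ranges: [-2.53, 2.53], [-0.31, 2.02], [-1.57, 1.55], [0.28, 2.44], [-1.29, 4.43], [0.15, 1.84], [-2.92, 2.92]. Speed limits (rad/s): [2.57, 2.57, 3.14, 3.14, 3.14, 3.14, 3.14].

INTERFACE

Orientations are given as [roll, pitch, yaw] about the fixed x, y, z axes, in that order (R = Rz(yaw) Ry(pitch) Rx(roll)).
In Python, from station import manip, eoat, camera gives the robot as it stands. The module is installed in compiled form; this text tells all that it offers. Calls block until the motion is done:
- manip.goto(position, orientation): joint-space move of the TCP to a pose.
- manip.move_linear(position, attitude=None, velocity=0.15): straight line of the TCP; attitude=None keeps the orientation; velocity is the mean speed in m/s.
- manip.movej(angles): joint-space move.
- eoat.gripper_to(opening, grasp_force=None): opening from 0.0 (shut) to 1.0 (fully open); grasp_force is the grip in N (None keeps the last); returns when the fingers have stopped.
- manip.wait(seconds).
- manip.ik(position, orientation): joint angles nearest the present ones, or None.
- manip.get_state(): the state.
- camera(name): name is "scene" or "top" or "wrist"; returns a dict with "img" (480x640x3 uint8, blue, green, red), "range_z" (480x640 float32, m along the optical axis (not along the pixel's ray), 0 where there is no reading), "K" (3x3 intrinsics, pixels), "position" and "attitude" of the camera in the world. Camera axes: x right, y down, z forward; pixel columns grow to the right and rows downward; lengths in m; the calibration is good to about 2 mm. A picture is of the moment at which its call begins.
A pose or a line that the arm cannot do raises manip.IKError and nothing moves.
- manip.sign_off(): hands the job in; it is judged then, once.
The state is a dict: "time": time; "q": joint angles; "qvel": joint speeds; "joint_efforts": joint torques, N m; "ee_pos": TCP position; "ee_rot": TCP orientation; "wrist_force": force on the tool from outside, world axes, zero at the start; "moment": the same for the moment, N m; "opening": opening from 0.0 (shut) to 1.0 (fully open); "grip_force": force on a finger pad.
Only numpy, scipy, OpenCV 4.12 (cv2) and the standard library are available. Lean on these libraries where they do the work, as an engineer would, in place of code of your own. Each camera call takes 0.05 s, during which the arm holds its last target. There are 200 camera calls.

TASK

The thin square aluminium cup must be held base-up so that a probe hole can be drilled in its bottom: turn it over and stand it mouth-down on the bed of the bench clamp, between the two jaws and square to them. Then pump the clamp's trigger towards its upright handle, again and again, until the sliding jaw presses the cup flat against the fixed jaw; bring that jaw up with the trigger only, never by pushing it. Finish while still holding the trigger squeezed, firmly enough that the cup is gripped but gently, since 40 N from the jaw dents it, and leave the other things on the worktop where they are.

Things in the scene. Friction and masses are not known exactly. Their poses are not given: they have to be found in the camera images.
- sample_cup: open square cup of bare aluminium, 54 x 54 mm outside, 60 mm high, walls and bottom 2.5 mm, flat sides, about 90 g, loose. Starts mouth-up. Origin: centre of the outside of its bottom; its z axis points from the bottom to the mouth, x and y are square to its sides (30 mm along z from the origin is its centre).
- bench_clamp: ratchet clamp fixed on a plate 258 x 56 x 12 mm; the plate's top, z = 12 mm, is the bed. x axis: along the clamp from handle to fixed jaw, the way the sliding jaw advances; z up; origin on the worktop, on the centre line. From x = -156 to -68 mm the housing (31 mm wide, 110 mm high) with handle and trigger above it; the toothed rod sticks out behind to x = -260 mm (z 30 to 60 mm).
- clamp_bed (a point): point on the bed (z = 12 mm), on the clamp's centre line, 42 mm before the fixed jaw's face.
- fixed_jaw: fixed jaw at the far end of the bed, 44 mm wide, 44 mm high above the bed, 25 mm deep along x with its rib. Origin: foot of its rubber face on the bed; axes as the clamp's. Its face looks along the clamp's -x.
- clamp_jaw (a joint): advance of the sliding jaw along the clamp's x, m. The gap between the jaw faces is 98 mm - q. The jaw is 44 mm wide and 46 mm high above the bed. A friction brake of 4 N keeps it where it is when the trigger is let go.
- jaw_face (a point): centre of the sliding jaw's rubber face, 23 mm above the bed; moves with the jaw.
- clamp_trigger (a joint): trigger angle, rad: 0 at rest (sprung out), 0.31 fully squeezed (stop; grip point 21 mm nearer the handle). A pawl on 5 mm teeth gains about 10 mm of jaw a full stroke, the first part of it (up to 7 mm) lost; let go, it springs back alone. Jaw force on the cup = about 1.4 x squeeze - 5 N (brake and spring), unless the trigger is at its stop: then let go and squeeze again.
- trigger_grip (a point): centre of the rounded grip at the trigger lever's end (a cross bar 16 mm in diameter, 26 mm wide), 168 mm above the worktop at rest; its pivot is 66 mm below. The lever under it is thinner (8 mm), so a pad that squeezes at this height presses on the bar.
- handle_grip (a point): middle of the fixed upright handle, 168 mm above the worktop; 18 mm thick along the clamp's x, 28 mm wide (a 21 x 31 mm cap at 190 to 202 mm). From the handle's back to the trigger's front is 56 mm at rest, 35 mm fully squeezed.
- timer: small square kitchen timer lying on its back, 66 x 66 x 19 mm, loose, not part of the job. Origin under its centre.
- petri_dish: covered round dish, 63 mm across, 16 mm high, loose, not part of the job. Origin under its centre.
- weight_500: large steel calibration weight with a neck, 38 mm across, 66 mm high, loose, not part of the job. Origin under its centre.
- weight_200: smaller steel calibration weight with a neck, 29 mm across, 52 mm high, loose, not part of the job. Origin under its centre.
- probe: hand probe with a thin tip, 210 mm long, 18 mm thick, lying loose, not part of the job.
Mind the look-alikes: they are no part of the job. Leave any yellow look-alike of the sample_cup alone.

How it is judged:
By the outcome, as a careful person would: the job done as asked, in the order asked, and still so for the second after the job is handed in, while the arm keeps its last pose, push and grip.
It also fails if it takes over 72 s, if anything falls off the work surface, if the arm or the gripper's body presses on something with over 40 N, if the wrist force passes 120 N, or if a joint passes its speed limit or range.

## Working session

There is one attempt and no reset: what is moved stays moved. The work goes in short steps, each a Python script; the robot and the scene stay as the last script left them, time stands still between calls to the robot, and variables do not carry over. Pictures are saved under pics/ and viewed, at most 10 in all, crops included, and the job is handed in when it is done.

```bash
mkdir -p pics; ls; python3 - <<'E'
from station import manip, eoat, camera
import cv2, numpy as np
for n in ["top","scene"]:
    c=camera(n); cv2.imwrite(f"pics/{n}0.png",c["img"]); np.savez(f"pics/{n}0.npz",**c)
    print(n,c["K"].tolist(),c["position"],c["attitude"])
s=manip.get_state(); print(s, manip.hold_point_z)
E
```

```text
pics
top [[461.0559515839087, 0.0, 322.4873803913923], [0.0, 461.0559515839087, 234.85330764896185], [0.0, 0.0, 1.0]] [ 0.35447426 -0.11765507  0.95519163] [-2.90247930e+00  8.60510756e-04 -1.58561135e+00]
scene [[474.72573958557285, 0.0, 317.8209050020071], [0.0, 474.72573958557285, 242.7244892151946], [0.0, 0.0, 1.0]] [0.12144516 0.32089012 0.72764051] [-2.31925812 -0.02120383 -2.37044728]
{'time': 0.1, 'q': array([ 1.30300284,  0.46831409, -0.0115771 ,  1.60349863,  0.00602203,
        1.07140652, -0.05631263]), 'qvel': array([ 1.62029703e-04, -1.56575267e-03,  8.59472904e-04, -1.71737493e-03,
       -1.52654890e-04, -3.08493601e-05, -1.23785239e-03]), 'joint_efforts': array([ 3.91195563e-04, -5.21643877e+01, -1.27530508e-02, -2.44364172e+01,
       -5.68311161e-02,  1.40995521e-02,  3.40667782e-05]), 'ee_pos': array([ 0.14468683, -0.63316613,  0.21373301]), 'ee_rot': array([-3.14000623e+00,  1.45892479e-04,  2.24703950e-01]), 'wrist_force': array([0.67672262, 0.35821385, 0.47595303]), 'moment': array([ 0.00107972, -0.0222643 ,  0.04703991]), 'grip_force': 0.0, 'opening': 0.999997325873509} -0.0187
```

View pics/top0.png

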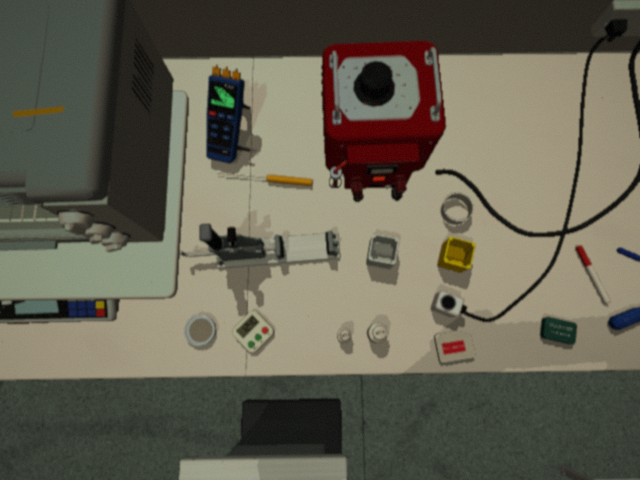

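View pics/scene0.png

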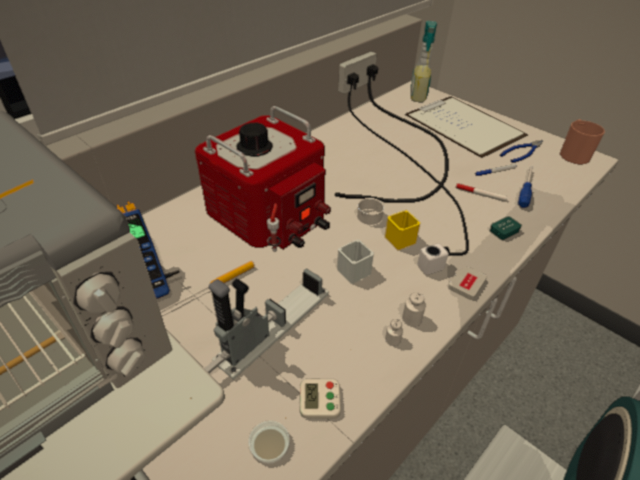

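The top view shows the clamp lying along −y: handle near (207,240), trigger (232,240), sliding jaw (280,247), fixed jaw (333,245). The grey sample cup is at (383,250), with the yellow look-alike behind it at (459,253). The scene view agrees, with the cup at (355,262) and mouth-up. I'll measure positions next.

```bash
cat > h.py <<'E'
import numpy as np, cv2
from scipy.spatial.transform import Rotation as Ro
def pts(c):
    v,u=np.mgrid[0:480,0:640]; z=c["range_z"].astype(float); K=c["K"]
    p=np.stack([(u-K[0,2])/K[0,0]*z,(v-K[1,2])/K[1,1]*z,z],-1)
    w=p@Ro.from_euler('xyz',c["attitude"]).as_matrix().T+c["position"]
    w[z<=0]=np.nan; return w
E
python3 - <<'E'
from h import *
np.set_printoptions(precision=4,suppress=True)
c=dict(np.load("pics/top0.npz")); P=pts(c)
def pr(n,m):
    q=P[m]; q=q[~np.isnan(q[:,0])]
    if len(q)<8: print(n,len(q));return
    r=cv2.minAreaRect((q[:,:2]*1000).astype(np.float32))
    print(n,len(q),'min',q.min(0),'max',q.max(0),'rect',np.round(r[0],1),np.round(r[1],1),round(r[2],1))
def box(u0,u1,v0,v1): m=np.zeros((480,640),bool); m[v0:v1,u0:u1]=1; return m
z=P[...,2]
print('table z',np.nanmedian(z[260:300,300:350]), 'front edge row', P[370,330],P[376,330])
pr('cup rim',box(360,408,225,275)&(z>.05)&(z<.07)); pr('cup all',box(360,408,225,275)&(z>.012))
pr('yellow',box(435,485,225,280)&(z>.012)); pr('yellowrim',box(435,485,225,280)&(z>.05))
B=box(180,350,215,285)
for a,b in [(.006,.02),(.05,.062),(.1,.12),(.14,.16),(.16,.18),(.185,.215)]: pr(f'clamp {a}-{b}',B&(z>a)&(z<b))
pr('fixed jaw',box(318,350,225,270)&(z>.045)&(z<.065)); pr('slid jaw',box(268,300,225,270)&(z>.045)&(z<.07))
pr('handle',box(190,222,215,270)&(z>.17)); pr('trig',box(222,245,220,260)&(z>.13))
for n,b in dict(timer=(230,280,305,360),dish=(180,220,308,355),w200=(332,358,318,355),w500=(362,395,312,352),ring=(435,480,185,228),box=(428,470,283,320),red=(315,450,35,205),lbl=(430,480,328,368)).items(): pr(n,box(*b)&(z>.008))
c=dict(np.load("pics/scene0.npz")); P=pts(c); z=P[...,2]
print('scene table',P[300,400]); pr('S cup',box(332,378,238,285)&(z>.012)); pr('S handle',box(205,232,278,335)&(z>.15)); pr('S trig',box(232,250,275,320)&(z>.14)); pr('S fixjaw',box(296,330,265,300)&(z>.03))
E
```

```text
table z 0.0002664566950577596 front edge row [ 0.3102 -0.1312 -0.0018] [ 0.2466 -0.1434 -0.8962]
cup rim 230 min [ 0.5126 -0.2709  0.0506] max [ 0.5751 -0.2094  0.0637] rect [ 543.8 -240.6] [55.2 55.8] 78.9
cup all 491 min [ 0.5125 -0.2709  0.0124] max [ 0.5751 -0.2094  0.0637] rect [ 543.8 -240.6] [55.2 55.8] 78.9
yellow 671 min [ 0.5017 -0.423   0.012 ] max [ 0.5668 -0.3577  0.0639] rect [ 534.6 -390.8] [55.4 55.5] 72.4
yellowrim 270 min [ 0.5023 -0.423   0.0501] max [ 0.5668 -0.3583  0.0639] rect [ 534.6 -390.8] [55.4 55.5] 72.4
clamp 0.006-0.02 1912 min [ 0.5192 -0.1546  0.006 ] max [0.6179 0.1338 0.0199] rect [571.8 -10. ] [ 94.2 287.6] 3.1
clamp 0.05-0.062 464 min [ 0.5323 -0.1409  0.0501] max [0.5843 0.1627 0.062 ] rect [552.6  11.1] [ 43.7 303.7] 3.9
clamp 0.1-0.12 284 min [0.5318 0.0316 0.1001] max [0.6055 0.1523 0.1198] rect [560.1  95.5] [135.2  49.8] 71.1
clamp 0.14-0.16 50 min [0.5336 0.0442 0.1403] max [0.5574 0.0855 0.1599] rect [538.9  64.9] [33.  25.6] 61.2
clamp 0.16-0.18 193 min [0.5337 0.0329 0.1603] max [0.5632 0.085  0.1792] rect [548.4  59.2] [26.3 53.5] 4.9
cl
[... 1129 characters left out ...]
1.  -376.4] [74.  38.3] 67.7
red 17821 min [ 0.6429 -0.4222  0.0083] max [ 1.0256 -0.1092  0.2388] rect [ 834.8 -264.3] [313. 382.] 89.6
lbl 1020 min [ 0.3226 -0.4167  0.008 ] max [ 0.3822 -0.3406  0.0188] rect [ 354.3 -379.7] [56.2 73.4] 7.6
scene table [ 0.4226 -0.2465  0.0024]
S cup 1047 min [ 0.5094 -0.2723  0.012 ] max [ 0.5722 -0.2084  0.0648] rect [ 541.7 -239.9] [56.6 57.6] 77.5
S handle 563 min [0.5301 0.0484 0.1501] max [0.5608 0.0898 0.2052] rect [545.3  69.4] [41.3 30.8] 88.6
S trig 256 min [0.5351 0.0325 0.1408] max [0.5613 0.0486 0.1791] rect [548.1  40.9] [26.2 15.7] 3.2
S fixjaw 292 min [ 0.538  -0.1503  0.03  ] max [ 0.5823 -0.1243  0.0591] rect [ 560.5 -138.1] [44. 25.] 6.5
```

```bash
python3 - <<'E'
import cv2
t=cv2.imread("pics/top0.png")[205:285,170:490]; cv2.imwrite("pics/topcrop.png",cv2.resize(t,None,fx=2.5,fy=2.5,interpolation=cv2.INTER_CUBIC))
E
```

```text
(no output)
```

View pics/topcrop.png

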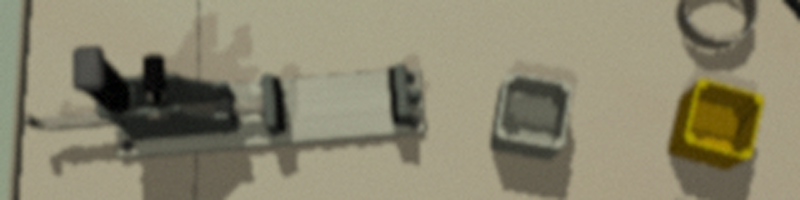

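The crop confirms the layout. The cup is at (0.542, −0.240), turned about −11.5°, with its rim at z ≈ 0.06. The clamp axis points at about −86°, with the fixed jaw near (0.561, −0.127).

A rigid grasp can't turn the cup over without bringing the wrist down to the table. So I'll do it in two half-turns with the tool at 45°, each a 180° roll about the tool axis: upright to on its side, regrasp, then on its side to mouth-down. First I'll check IK.

```bash
cat >> h.py <<'E'
from station import manip, eoat, camera
HZ=-0.0187
def att(psi,th,s=1):
    """tool heading psi (deg, horizontal), th deg below horizontal, s=+-1 picks the roll"""
    p,t=np.radians([psi,th]); z=np.array([np.cos(t)*np.cos(p),np.cos(t)*np.sin(p),-np.sin(t)])
    y=s*np.array([-np.sin(p),np.cos(p),0]); return np.stack([np.cross(y,z),y,z],1)
def pose(g,R,back=0):  # TCP pose with grasp point at g, pulled back along tool z
    return np.array(g)-R[:,2]*(HZ+back), Ro.from_matrix(R).as_euler('xyz')
def S(): return manip.get_state()
E
python3 - <<'E'
from h import *
np.set_printoptions(precision=2,suppress=True)
C=[.542,-.240]
print(S()['time'])
for nm,g,psis in [('pick',[*C,.03],(-101.6,78.4,-11.6,168.4)),('lift',[*C,.14],(-101.6,78.4)),('bed',[.559,-.09,.055],(93.9,)),('bedup',[.559,-.09,.15],(93.9,))]:
  for psi in psis:
    for th in (35,45,55):
      for s in (1,-1):
        q=manip.ik(*pose(g,att(psi,th,s))); print(nm,psi,th,s,q)
t=[.548,.062,.168]
for s in (1,-1): print('trig',manip.ik(*pose(t,att(-86.1+90*s,90,1))))
print(S()['time'])
E
```

```text
0.1
pick -101.6 35 1 [-0.01  0.88 -0.09  1.84  1.11  1.17 -1.15]
pick -101.6 35 -1 [-0.9   1.5   1.28  1.9  -0.61  0.76 -2.92]
pick -101.6 45 1 [ 0.07  0.8  -0.11  1.87  1.05  1.03 -1.04]
pick -101.6 45 -1 [ 0.63  1.06 -0.9   1.83  1.48  1.58  1.96]
pick -101.6 55 1 [ 0.15  0.73 -0.12  1.89  0.94  0.89 -0.9 ]
pick -101.6 55 -1 [ 0.82  1.14 -1.12  1.85  1.52  1.59  2.03]
pick 78.4 35 1 [ 0.66  0.97  0.11  1.59 -0.89  1.37 -2.04]
pick 78.4 35 -1 [ 1.1   1.07 -0.56  1.55 -0.37  1.14  0.73]
pick 78.4 45 1 [ 0.63  0.88  0.09  1.65 -0.81  1.21 -2.11]
pick 78.4 45 -1 [ 1.07  0.98 -0.56  1.62 -0.28  1.02  0.64]
pick 78.4 55 1 [ 0.57  0.81  0.09  1.71 -0.72  1.05 -2.2 ]
pick 78.4 55 -1 [ 1.02  0.9  -0.55  1.68 -0.17  0.91  0.52]
pick -11.6 35 1 [ 1.61  1.7  -1.36  2.35  2.7   1.05  0.33]
pick -11.6 35 -1 [ 1.61  1.7  -1.36  2.35  2.7   1.05 -2.82]
pick -11.6 45 1 [ 1.51  1.45 -1.35  2.3   2.41  0.98  0.25]
pick -11.6 45 -1 [ 1.22  0.93 -0.89  2.31  2.74  0.64  2.62]
pick -11.6 55 1 [ 1.44  1.29 -1.34  2.22  2.09  0.93  0.33]
pick -11.6 55 -1 [ 0.99  0.71 -0.66  2.24  2.55  0.36  2.58]
pick 16
[... 1197 characters left out ...]
]
bed 93.9 45 1 [ 0.45  0.82 -0.    1.71 -0.73  1.18 -2.15]
bed 93.9 45 -1 [ 0.92  0.96 -0.69  1.68 -0.17  1.01  0.55]
bed 93.9 55 1 [ 0.4   0.74 -0.02  1.77 -0.63  1.03 -2.25]
bed 93.9 55 -1 [ 0.87  0.88 -0.69  1.73 -0.06  0.91  0.43]
bedup 93.9 35 1 [ 0.45  0.76  0.06  1.66 -0.81  1.45 -2.15]
bedup 93.9 35 -1 [ 0.96  0.9  -0.71  1.62 -0.34  1.23  0.6 ]
bedup 93.9 45 1 [ 0.42  0.68  0.03  1.71 -0.71  1.3  -2.23]
bedup 93.9 45 -1 [ 0.95  0.83 -0.74  1.67 -0.22  1.13  0.5 ]
bedup 93.9 55 1 [ 0.38  0.6   0.    1.75 -0.6   1.17 -2.34]
bedup 93.9 55 -1 [ 0.92  0.75 -0.77  1.71 -0.09  1.05  0.38]
trig [ 0.63  0.67 -1.09  1.86  0.68  1.05  0.9 ]
trig [ 0.38  0.49 -0.71  1.87  0.4   0.93 -2.02]
0.1
```

```bash
cat > s1.py <<'E'
from h import *
R=att(-101.8,45,1); C=[.5428,-.2402]
def st(n): s=S(); print(n,round(s['time'],2),'op',round(s['opening']*92,1),'grip',round(s['grip_force'],1),'F',np.round(s['wrist_force'],1),'z',np.round(s['ee_pos'],3))
eoat.gripper_to(1.0,12)
manip.goto(*pose([*C,.15],R)); st('above')
manip.move_linear(pose([*C,.031],R)[0],velocity=.15); st('down')
eoat.gripper_to(0.4,12); st('grip')
manip.move_linear(pose([*C,.12],R)[0],velocity=.2); st('lift')
q=S()['q'].copy(); q[6]+=np.pi; manip.movej(q); st('rolled')
c=camera("scene"); cv2.imwrite("pics/s1.png",c["img"])
E
python3 s1.py
```

```text
above 2.35 op 91.7 grip 0.0 F [ 0.2 -0.6 -0.5] z [ 0.539 -0.255  0.137]
down 3.29 op 92.0 grip 0.0 F [ 0.9 -0.1  0.5] z [ 0.541 -0.253  0.018]
grip 3.95 op 54.1 grip 12.0 F [-1.1  0.4  1.5] z [ 0.54  -0.253  0.018]
lift 4.54 op 53.9 grip 12.0 F [-0.6  0.1 -1.2] z [ 0.54  -0.253  0.106]
rolled 7.19 op 54.4 grip 12.0 F [ 0.1  0.  -1.4] z [ 0.54  -0.253  0.106]
```

View pics/s1.png

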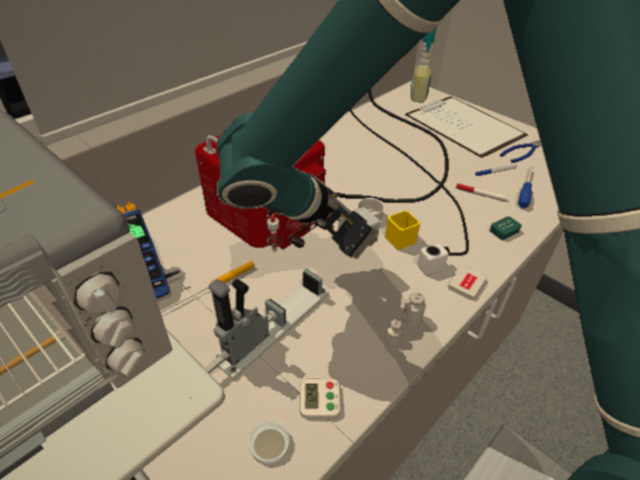

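The scene view shows the gripper tilted at about (345,225), hiding the cup, and nothing else has moved. The pad opening of 54.4 mm fits the held cup. Next I'll lay it on its side and check.

```bash
cat > s2.py <<'E'
from h import *
from s1 import st
E
sed -i 's/^eoat.gripper_to(1.0,12)/if __name__!="__main__": raise SystemExit\n&/' s1.py
python3 - <<'E'
s=open('s1.py').read(); l=[x for x in s.splitlines() if x.startswith('def st')][0]; open('h.py','a').write(l+"\n")
E
cat > s2.py <<'E'
from h import *
np.set_printoptions(precision=2,suppress=True)
C=[.5428,-.2402]; R=att(-101.8,45,-1)
manip.move_linear(pose([*C,.032],R)[0],velocity=.15); st('low')
z=.032
while S()['wrist_force'][2]<1.0 and z>.0262: z-=.001; manip.move_linear(pose([*C,z],R)[0],velocity=.05)
st('touch')
eoat.gripper_to(1.0,12); st('open')
manip.move_linear(pose([*C,z],R,.1)[0],velocity=.25); st('back')
for n in ("top","scene"):
    c=camera(n); cv2.imwrite(f"pics/s2{n}.png",c["img"]); P=pts(c)
    m=(P[...,2]>.015)&(P[...,2]<.075)&(abs(P[...,0]-.5428)<.055)&(abs(P[...,1]+.24)<.06); q=P[m]
    print(n,len(q),q.min(0),q.max(0),cv2.minAreaRect((q[:,:2]*1000).astype(np.float32)))
    m&=(P[...,2]>.048);q=P[m]; print(len(q),np.median(q[:,2]) if len(q) else 0,cv2.minAreaRect((q[:,:2]*1000).astype(np.float32)) if len(q)>3 else 0)
print(S()['q'])
for s in (1,-1):
  for zz in (.15,.0275): print(s,zz,manip.ik(*pose([*C,zz],att(78.2,45,s))))
E
python3 s2.py
```

```text
low 7.97 op 54.1 grip 12.0 F [ 0.5 -0.5 -1.1] z [ 0.54 -0.25  0.02]
touch 9.22 op 54.0 grip 12.0 F [-2.5  2.5  5.3] z [ 0.54 -0.25  0.01]
open 9.93 op 91.9 grip 0.0 F [-0.1  0.   0.2] z [ 0.54 -0.25  0.01]
back 10.48 op 92.1 grip 0.0 F [-1.5 -0.1 -0.6] z [ 0.55 -0.18  0.08]
top 888 [ 0.51 -0.27  0.02] [ 0.57 -0.21  0.06] ((543.505615234375, -240.66246032714844), (59.76474380493164, 54.495853424072266), 78.21630096435547)
793 0.05409311546029849 ((543.7134399414062, -240.7187957763672), (59.739349365234375, 54.065879821777344), 78.21630096435547)
scene 782 [ 0.51 -0.28  0.02] [ 0.57 -0.21  0.06] ((540.4395751953125, -242.2867431640625), (61.62560272216797, 55.98649597167969), 76.01358795166016)
531 0.0549988967630024 ((540.7092895507812, -241.75010681152344), (60.48261642456055, 55.98583221435547), 76.3991928100586)
[ 0.1   0.72 -0.3   1.82  0.99  1.24  2.12]
1 0.15 [ 0.12  0.89  0.88  1.69 -1.14  1.7  -1.96]
1 0.0275 [ 0.25  1.    0.66  1.68 -1.16  1.5  -1.88]
-1 0.15 [ 0.17  0.85  0.79  1.68 -1.09  1.64  1.15]
-1 0.0275 [ 0.47  0.91  0.32  1.66 -0.95  1.31  1.13]
```

View pics/s2scene.png

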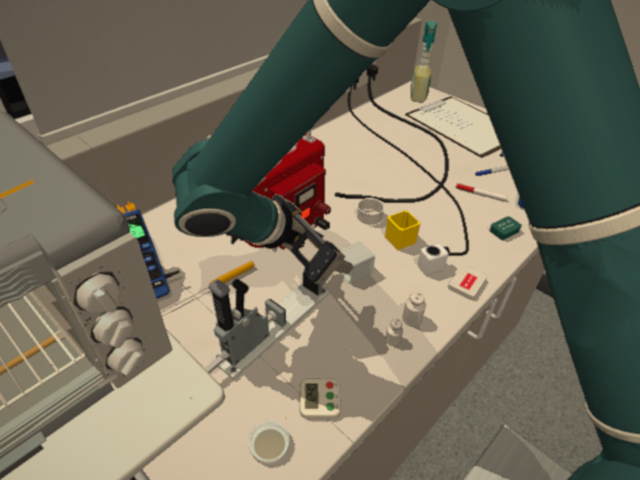

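The view shows the cup lying on its side at about (358,265), just in front of the open gripper. Depth gives its top at 54 mm, a 60 × 54 mm outline and a centre at (0.543, −0.241), all as expected. Next is the regrasp from the other side, with the swing raised to clear the red supply.

```bash
cat > s3.py <<'E'
from h import *
C=[.543,-.241]; R=att(78.0,45,-1); A=Ro.from_matrix(R).as_euler('xyz')
p=S()['ee_pos'].copy(); p[2]+=.12; manip.move_linear(p,velocity=.25); st('up')
manip.movej([.57,.65,.17,1.65,-.77,1.40,.88]); st('swung'); print(S()['ee_rot'],A)
manip.move_linear(pose([*C,.13],R)[0],A,velocity=.2); st('above')
manip.move_linear(pose([*C,.0285],R)[0],velocity=.15); st('down')
eoat.gripper_to(0.4,12); st('grip')
manip.move_linear(pose([*C,.16],R)[0],velocity=.2); st('lift')
q=S()['q'].copy(); q[6]-=np.pi; manip.movej(q); st('rolled'); print(np.round(S()['q'],2))
R2=att(93.9,45,1); B=[.5583,-.0866]
manip.move_linear(pose([*B,.16],R2)[0],Ro.from_matrix(R2).as_euler('xyz'),velocity=.2); st('over bed')
c=camera("scene"); cv2.imwrite("pics/s3.png",c["img"])
E
python3 s3.py
```

```text
up 11.21 op 91.9 grip 0.0 F [-0.8  0.5  0.5] z [ 0.552 -0.187  0.202]
swung 12.69 op 91.7 grip 0.0 F [-0.3  0.1  0.6] z [ 0.542 -0.223  0.175]
[-3.13488164 -0.78240339  1.3640864 ] [-3.14159265 -0.78539816  1.36135682]
above 13.14 op 92.2 grip 0.0 F [0.6 0.1 0.1] z [ 0.546 -0.227  0.117]
down 13.97 op 92.2 grip 0.0 F [-0.2 -0.1  0.7] z [ 0.546 -0.228  0.016]
grip 14.62 op 54.2 grip 12.0 F [-0.8 -0.5  1.6] z [ 0.546 -0.228  0.015]
lift 15.43 op 54.1 grip 12.0 F [-0.2 -0.6 -1.3] z [ 0.545 -0.228  0.146]
rolled 18.08 op 54.0 grip 12.0 F [ 0.4  0.2 -0.4] z [ 0.545 -0.228  0.145]
[ 0.58  0.7   0.16  1.65 -0.79  1.37 -2.23]
over bed 19.01 op 54.2 grip 12.0 F [-0.   0.3 -1.5] z [ 0.557 -0.075  0.146]
```

View pics/s3.png

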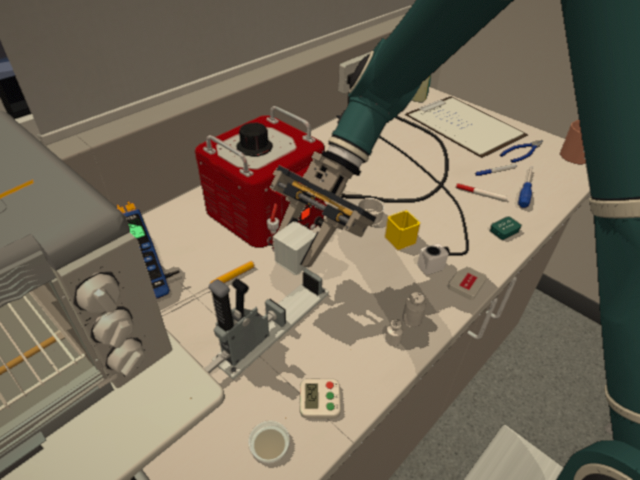

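The cup is held base-up at about (295,245), above the bed and square to it. Now I'll lower it until it touches.

```bash
cat > s4.py <<'E'
from h import *
R=att(93.9,45,1); B=[.5583,-.0866]
manip.move_linear(pose([*B,.048],R)[0],velocity=.15); st('low')
z=.048; f0=S()['wrist_force'][2]
while S()['wrist_force'][2]<1.5 and z>.040: z-=.001; manip.move_linear(pose([*B,z],R)[0],velocity=.05)
st(f'touch {z:.4f}')
eoat.gripper_to(0.85,12); st('open')
manip.move_linear(pose([*B,z],R,.13)[0],velocity=.25); st('back')
for n in ("top","scene"):
    c=camera(n); cv2.imwrite(f"pics/s4{n}.png",c["img"]); P=pts(c)
    m=(P[...,2]>.066)&(P[...,2]<.08)&(abs(P[...,0]-.5583)<.055)&(abs(P[...,1]+.0866)<.045); q=P[m]
    if len(q)>4: print(n,len(q),np.median(q[:,2]),cv2.minAreaRect((q[:,:2]*1000).astype(np.float32)))
for psi in (-176.1,3.9):
    for zz in (.168,.27): print(psi,zz,np.round(manip.ik(*pose([.548,.062,zz],att(psi,90,1))),2))
E
python3 s4.py
python3 -c "
import cv2;t=cv2.imread('pics/s4scene.png')[180:400,180:440];cv2.imwrite('pics/s4c.png',cv2.resize(t,None,fx=2.6,fy=2.6))"
```

```text
low 19.96 op 54.3 grip 12.0 F [ 0.   0.2 -0.7] z [ 0.558 -0.074  0.035]
touch 0.0410 21.71 op 54.1 grip 12.0 F [-0.2 -0.5  3.6] z [ 0.557 -0.073  0.028]
open 22.24 op 78.4 grip 0.0 F [-0.2  0.6 -0.4] z [ 0.557 -0.073  0.028]
back 22.91 op 78.3 grip 0.0 F [ 0.7  0.5 -0.7] z [ 0.563 -0.164  0.119]
top 742 0.07209924129805717 ((559.5263061523438, -84.75262451171875), (55.379493713378906, 53.85774612426758), 3.8664517402648926)
scene 724 0.07305618998160857 ((557.8319702148438, -85.40962219238281), (58.03696823120117, 56.088356018066406), 3.3344109058380127)
-176.1 0.168 [-0.13  0.38 -0.05  1.9   0.02  0.86 -1.7 ]
-176.1 0.27 [-0.1   0.27 -0.09  1.8   0.03  1.07 -1.7 ]
3.9 0.168 [ 0.73  0.84 -1.32  1.85  0.89  1.2   0.74]
3.9 0.27 [ 0.75  0.64 -1.31  1.75  0.65  1.27  0.92]
```

View pics/s4c.png

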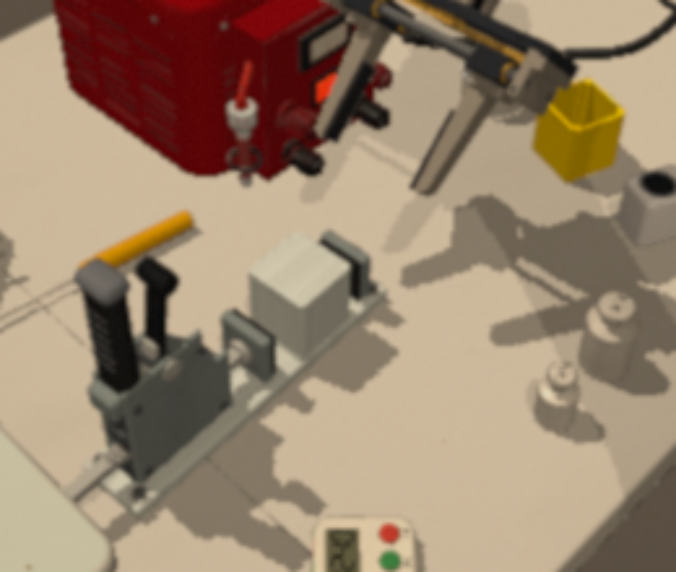

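The crop shows the cup standing mouth-down and square between the jaws, with its base up at z = 0.072, about 4° like the clamp. Before going to the trigger I'll check how much room the oven on the left leaves.

```bash
python3 - <<'E'
from h import *
np.set_printoptions(precision=3,suppress=True)
for n in ("top0","scene0"):
    c=dict(np.load(f"pics/{n}.npz")); P=pts(c).reshape(-1,3)
    for a,b in ((.02,.1),(.1,.2),(.2,.3),(.3,.5)):
        for x0,x1 in ((.45,.52),(.52,.6),(.6,.7),(.7,.85)):
            q=P[(P[:,2]>a)&(P[:,2]<b)&(P[:,1]>.10)&(P[:,0]>x0)&(P[:,0]<x1)]
            if len(q)>15: print(n,(a,b),(x0,x1),len(q),'ymin',np.percentile(q[:,1],2))
c=camera("top"); P=pts(c)
def rc(n,u0,u1,v0,v1,a,b):
    m=np.zeros((480,640),bool); m[v0:v1,u0:u1]=1; q=P[m&(P[...,2]>a)&(P[...,2]<b)]; print(n,len(q),q.min(0),q.max(0),cv2.minAreaRect((q[:,:2]*1000).astype(np.float32)))
rc('slid',268,297,225,270,.045,.0645); rc('fix',325,350,225,270,.045,.062)
E
```

```text
top0 (0.02, 0.1) (0.45, 0.52) 186 ymin 0.15421460059109757
top0 (0.02, 0.1) (0.52, 0.6) 175 ymin 0.10270803586911756
top0 (0.02, 0.1) (0.7, 0.85) 516 ymin 0.10037572934811542
top0 (0.1, 0.2) (0.45, 0.52) 6727 ymin 0.15429388238988834
top0 (0.1, 0.2) (0.52, 0.6) 5951 ymin 0.15285139414524934
top0 (0.1, 0.2) (0.6, 0.7) 1771 ymin 0.15107078677235897
top0 (0.1, 0.2) (0.7, 0.85) 2195 ymin 0.10710211936054681
top0 (0.2, 0.3) (0.45, 0.52) 29 ymin 0.2252211792783658
top0 (0.2, 0.3) (0.52, 0.6) 2227 ymin 0.17125431574476352
top0 (0.2, 0.3) (0.6, 0.7) 1433 ymin 0.17156832991339835
top0 (0.2, 0.3) (0.7, 0.85) 1911 ymin 0.17260808800832744
top0 (0.3, 0.5) (0.45, 0.52) 43 ymin 0.22777356118631045
top0 (0.3, 0.5) (0.52, 0.6) 6991 ymin 0.17162678950986646
top0 (0.3, 0.5) (0.6, 0.7) 8998 ymin 0.17193337198228473
top0 (0.3, 0.5) (0.7, 0.85) 12373 ymin 0.1731111043312241
scene0 (0.02, 0.1) (0.45, 0.52) 122 ymin 0.2884405485612789
scene0 (0.02, 0.1) (0.52, 0.6) 146 ymin 0.10056458964598479
scene0 (0.1, 0.2) (0.45, 0.52) 7951 ymin 0.15759003594046816
scene0 (0.1, 0.2) (0.52, 0.6) 12671 ymin 0.1618809677
[... 209 characters left out ...]
, 0.6) 5285 ymin 0.17447589766904714
scene0 (0.2, 0.3) (0.6, 0.7) 846 ymin 0.2689376153121321
scene0 (0.2, 0.3) (0.7, 0.85) 93 ymin 0.2749481128481808
scene0 (0.3, 0.5) (0.45, 0.52) 238 ymin 0.22767667770116717
scene0 (0.3, 0.5) (0.52, 0.6) 11911 ymin 0.17626622431718938
scene0 (0.3, 0.5) (0.6, 0.7) 4228 ymin 0.1782948841289928
scene0 (0.3, 0.5) (0.7, 0.85) 2093 ymin 0.1774217303853306
slid 167 [ 0.531 -0.067  0.045] [ 0.577 -0.02   0.063] ((547.293701171875, -36.91323471069336), (59.864540100097656, 31.17551612854004), 34.82023239135742)
fix 151 [ 0.541 -0.141  0.046] [ 0.584 -0.125  0.06 ] ((562.240478515625, -133.4954071044922), (43.211830139160156, 13.948223114013672), 4.004120349884033)
```

```bash
python3 - <<'E'
from h import *
np.set_printoptions(precision=3,suppress=True)
for n in ("top0","scene0"):
    c=dict(np.load(f"pics/{n}.npz")); P=pts(c).reshape(-1,3)
    q=P[(P[:,0]>.42)&(P[:,0]<.6)&(P[:,1]>.153)&(P[:,1]<.22)&(P[:,2]>.03)]
    print(n,'shelf z',np.percentile(q[q[:,2]<.2][:,2],[2,50,98]))
    k=q[(q[:,2]>.2)]; print(len(k),'ymin',np.sort(k[:,1])[:5],'xmin',np.sort(k[:,0])[:5], 'by z')
    for a in np.arange(.2,.45,.04):
        r=k[(k[:,2]>a)&(k[:,2]<a+.04)]
        if len(r): print(round(a,2),len(r),r.min(0))
for th in (50,60,70,80):
    for s in (1,-1):
        q=manip.ik(*pose([.548,.07,.168],att(3.9,th,s))); q2=manip.ik(*pose([.548,.07,.26],att(3.9,th,s))); print(th,s,q,q2)
E
```

```text
top0 shelf z [0.104 0.115 0.196]
4969 ymin [0.17  0.171 0.171 0.171 0.171] xmin [0.524 0.525 0.526 0.526 0.526] by z
0.2 513 [0.524 0.17  0.2  ]
0.24 685 [0.526 0.171 0.24 ]
0.28 683 [0.528 0.171 0.28 ]
0.32 1013 [0.529 0.171 0.32 ]
0.36 2075 [0.546 0.171 0.36 ]
scene0 shelf z [0.105 0.116 0.194]
6003 ymin [0.171 0.171 0.171 0.171 0.171] xmin [0.519 0.522 0.522 0.524 0.525] by z
0.2 726 [0.519 0.171 0.2  ]
0.24 851 [0.526 0.172 0.24 ]
0.28 846 [0.526 0.171 0.28 ]
0.32 1468 [0.526 0.171 0.32 ]
0.36 2112 [0.543 0.171 0.36 ]
50 1 [ 0.846  0.633 -1.307  2.339  1.893  0.699 -0.206] [ 0.781  0.13  -1.06   2.267  1.115  0.246  0.382]
50 -1 [-0.661  0.224  0.453  2.418  3.016  0.168  1.517] [ 0.259  0.055 -0.519  2.289  0.908  0.182 -2.6  ]
60 1 [ 0.842  0.621 -1.312  2.225  1.463  0.682  0.187] [ 0.893  0.245 -1.223  2.142  0.739  0.493  0.793]
60 -1 [-0.225  0.216 -0.01   2.28   0.587  0.154 -2.296] [-0.131  0.059 -0.106  2.19   0.241  0.386 -1.939]
70 1 [ 0.812  0.666 -1.314  2.103  1.152  0.808  0.484] [ 0.868  0.382 -1.275  2.016  0.68   0.763  0.873]
70 -1 [-0.249  0.247  0.037  2.16   0.107  0.392 -1.809] [-0.14   0.116 -0.082  2.066  0.105  0.618 -1.798]
80 1 [ 0.767  0.748 -1.319  1.977  0.983  0.999  0.645] [ 0.805  0.524 -1.299  1.889  0.673  1.022  0.888]
80 -1 [-0.181  0.308 -0.023  2.03   0.051  0.632 -1.744] [-0.132  0.191 -0.077  1.939  0.052  0.839 -1.741]
```

The oven face is at y = 0.171. The gripper aligned with the clamp reaches y ≈ 0.166, so it clears the oven if I turn the wrist before moving in beside it. I'll go in straight down and try one stroke at 15 N, which gives at most about 16 N on the jaw.

```bash
cat > s5.py <<'E'
from h import *
R=att(-176.1,90,1)
p=S()['ee_pos'].copy(); p[2]+=.13; manip.move_linear(p,velocity=.25); st('up')
q=manip.ik(*pose([.554,-.02,.31],R)); print(np.round(q,2))
assert abs(q[2])<.6
manip.movej(q); eoat.gripper_to(.9,15); st('turned')
G=[.5478,.069]
manip.move_linear(pose([*G,.275],R)[0],velocity=.2); st('above')
manip.move_linear(pose([*G,.168],R)[0],velocity=.12); st('down')
eoat.gripper_to(.3,15); st('squeeze')
c=camera("scene"); cv2.imwrite("pics/s5.png",c["img"])
P=pts(c); 
E
python3 s5.py
python3 -c "
import cv2;t=cv2.imread('pics/s5.png')[160:400,150:440];cv2.imwrite('pics/s5c.png',cv2.resize(t,None,fx=2.5,fy=2.5))"
```

```text
up 23.73 op 78.4 grip 0.0 F [-0.8  1.  -0.7] z [ 0.562 -0.162  0.247]
[ 0.08  0.24 -0.12  1.75  0.03  1.16 -1.56]
turned 24.74 op 82.9 grip 0.0 F [ 0.1 -0.9 -0.3] z [ 0.554 -0.022  0.29 ]
above 25.38 op 82.6 grip 0.0 F [-0.  -0.5  0.4] z [0.548 0.068 0.256]
down 26.42 op 83.0 grip 0.0 F [ 1.1 -0.  -0. ] z [0.548 0.069 0.15 ]
squeeze 27.21 op 36.2 grip 15.0 F [0.6 5.2 2. ] z [0.548 0.072 0.15 ]
```

View pics/s5c.png

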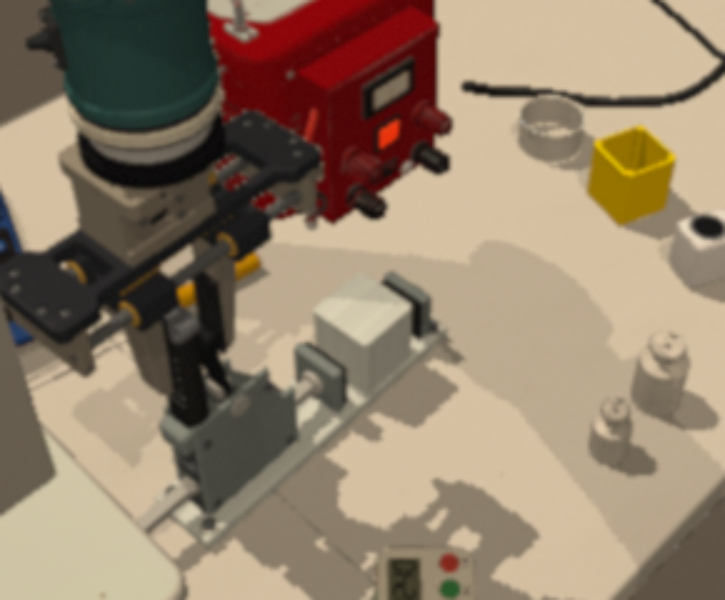

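The view shows the fingers round the handle and trigger at about (190,330), with the trigger squeezed to 36 mm and the cup undisturbed. I'll keep pumping until it stalls before the stop.

```bash
cat > s6.py <<'E'
from h import *
import sys
R=att(-176.1,90,1); G=[.5478,.0705]
def cup():
    c=camera("scene"); P=pts(c)
    m=(P[...,2]>.066)&(P[...,2]<.08)&(abs(P[...,0]-.5583)<.055)&(P[...,1]<-.04)&(P[...,1]>-.14); q=P[m]
    m=(P[...,2]>.035)&(P[...,2]<.06)&(abs(P[...,0]-.555)<.026)&(P[...,1]<.0)&(P[...,1]>-.14); j=P[m]
    r=cv2.minAreaRect((q[:,:2]*1000).astype(np.float32)); print('  cup',np.round(r[0],1),np.round(r[1],1),round(r[2],1),'z',round(np.median(q[:,2]),4),'jaw ymax',round(np.percentile(j[:,1],97),4))
    return c
if __name__=="__main__":
  cup()
  for i in range(int(sys.argv[1])):
    eoat.gripper_to(.86,15)
    if i==0: manip.move_linear(pose([*G,.168],R)[0],velocity=.1)
    eoat.gripper_to(.3,15); st(f'stroke {i}'); c=cup()
    if S()['opening']*92>38.5: break
  cv2.imwrite(f"pics/s6_{int(S()['time'])}.png",c["img"])
E
python3 s6.py 5
```

```text
cup [557.3 -85.3] [56.2 55.9] 3.4 z 0.073 jaw ymax -0.019
stroke 0 29.07 op 36.2 grip 15.0 F [1.4 2.9 5.2] z [0.548 0.072 0.15 ]
  cup [557.4 -84.5] [55.8 56.9] 4.5 z 0.073 jaw ymax -0.0185
stroke 1 30.62 op 36.2 grip 15.0 F [0.7 2.8 5.2] z [0.548 0.072 0.15 ]
  cup [558.3 -91.4] [56.5 56.1] 3.8 z 0.0731 jaw ymax -0.0174
stroke 2 32.18 op 36.0 grip 15.0 F [0.1 2.  4.2] z [0.548 0.072 0.15 ]
  cup [558.2 -96.2] [55.7 56.9] 4.8 z 0.0731 jaw ymax -0.0162
stroke 3 33.74 op 36.1 grip 15.0 F [0.2 1.4 4.8] z [0.548 0.072 0.15 ]
  cup [ 558.3 -100. ] [55.6 56.8] 3.2 z 0.073 jaw ymax -0.0157
stroke 4 35.23 op 40.5 grip 15.0 F [ 0.1 -5.3  5.7] z [0.548 0.069 0.15 ]
  cup [559.  -99.8] [56.9 55.8] 2.9 z 0.073 jaw ymax -0.0164
```

The trigger stalled at 40.5 mm, short of its stop. The cup centre is 27 mm from the fixed jaw's face, so the cup is seated. I'll firm up slightly to 18 N (jaw about 20 N) and take a last look.

```bash
python3 - <<'E'
from s6 import *
eoat.gripper_to(.3,18); manip.wait(1.0); st('final'); c=cup()
t=c["img"][160:400,150:440]; cv2.imwrite("pics/s7.png",cv2.resize(t,None,fx=2.5,fy=2.5))
E
```

```text
final 36.49 op 40.4 grip 18.0 F [-0.4 -5.2  5.3] z [0.548 0.07  0.15 ]
  cup [ 558.6 -100.6] [56.5 57.4] 2.2 z 0.0729 jaw ymax -0.0164
```

View pics/s7.png

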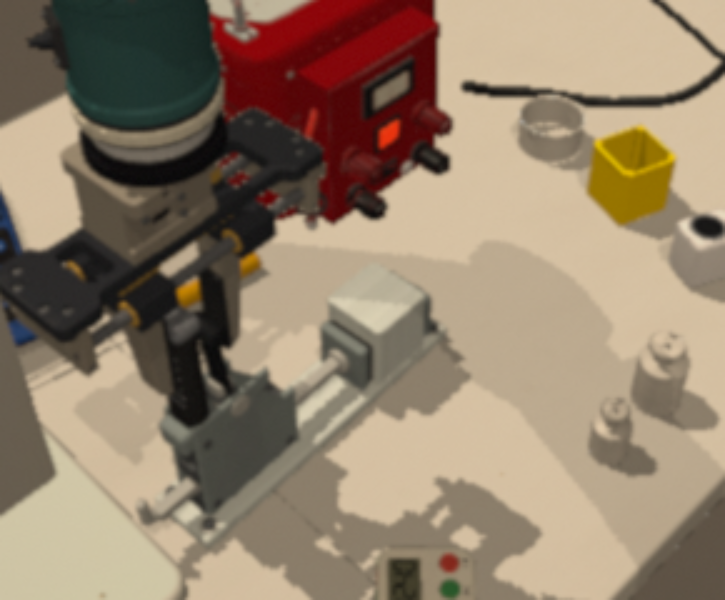

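The view shows the cup base-up at about (380,315), flat between the sliding jaw (345,350) and the fixed jaw. The trigger is still squeezed, and the other things in view are where they were.

```bash
python3 -c "
from station import manip
print(manip.sign_off(), manip.get_state()['time'])"
```

```text
the job is handed in; nothing more can be done
the job is handed in; nothing more can be done
```

The job is handed in: the cup stands mouth-down on the clamp bed, pressed flat against the fixed jaw by trigger strokes alone, and the trigger is still held at 18 N (about 20 N at the jaw, estimated from the given formula), at about 36.5 s on the robot's clock; no verdict was shown.

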